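Roll a terminal bar socket-up in its V-block and plug it

TASK

Without lifting the brass terminal bar out of its V-block, roll it there until the socket in its square middle faces straight up. Then take the test plug from its slanted rest, push it fully home in the socket so that its steel ferrule sits on the bar, and let go of it. Leave the bottle, the terminal strip, the transformer and the battery standing where they are.

Things in the scene. Friction and masses are not known exactly. Their poses are not given: they have to be found in the camera images.
- terminal_bar: brass bar, 190 mm long, 0.45 kg, lying in the V-block, free to roll: two round ends 30 mm in diameter, 75 mm long, and between them a square middle 30 x 30 mm, 40 mm long. Origin at its centre, on its axis; x along the bar, z out of the socket. The round ends overhang the notches by about 52 mm: room to grip. It stays as turned, by friction. A tight 8 mm arbor stub sticks out 4 mm at each end.
- socket (a point): mouth of the socket, the only hole in the bar's square middle, in one of its four faces, 15 mm from the axis: round, blind, 11 mm wide, 22 mm deep, small chamfer. Its z points out of the hole. At the start it faces 50 to 180 degrees away from up, to either side. A dark 6 mm dot on each end face of the bar lies 9.5 mm from the axis on the socket's side.
- v_block: fixed steel V-block stand: base plate 104 x 92 x 10 mm and two upright 90 degree V notches, 14 mm thick, centred 36 mm either side of the middle along the groove, 70 mm high, 62 mm wide. Origin on the bench under its middle; x along the groove, z up. The bar's axis lies 66 mm above the bench; it can slide about 9 mm along the groove. Wall cabinets to the right hang from 0.3 m up, at x over 0.73 m.
- test_plug: test plug, 100 g: round body 18 mm in diameter and 80 mm long, its lowest 14 mm a steel ferrule and the rest a black handle; steel pin 8 mm in diameter, 21 mm long, below the ferrule, tapered end. Origin at the centre of the ferrule's underside, z up along the handle. It starts in the plug rest leaning 35 degrees from vertical; draw it out along its own axis.
- plug_rest: fixed slanted rest: base plate 84 x 70 x 8 mm and a black block 36 x 36 mm whose bore, 11 mm wide, leans 35 degrees from vertical towards the rest's own -x. Origin on the bench; the bore's mouth, where the plug's ferrule sits, is at (0, 0, 50 mm). A small prop 24 mm wide under the handle reaches 21 mm up from the ferrule's underside.
- dropper_bottle: upright dropper bottle, white with a red cap, 35 mm in diameter, 95 mm high, close beside one end of the bar, origin under its centre. Bystander: leave it standing.
- terminal_strip: white terminal strip lying on the bench beside and partly under the other end of the bar, 17 x 99 mm, 13 mm high, long along its y, origin at the centre of its underside. Bystander.
- transformer: small transformer, 82 x 66 mm, 41 mm high, behind the plug rest, origin at the centre of its underside. Bystander.
- battery_9v: square battery standing on end behind the plug rest, 18 x 27 mm, 48 mm high, origin at the centre of its underside. Bystander.
Mind the look-alikes: they are no part of the job. What is shaped like the part that bears terminal_bar but blue is not meant.

How it is judged:
By the outcome, as a careful person would: the job done as asked, in the order asked, and still so for the second after the job is handed in, with the robot touching nothing.
It also fails if it takes over 72 s, if anything falls off the work surface, if the arm or the gripper's body presses on something with over 40 N, if the wrist force passes 120 N, or if a joint passes its speed limit or range.

ROBOT

A 7-joint arm with a two-finger parallel gripper is mounted at the origin on a cart in front of the work surface, level with it; the furniture and walls round the work are solid. World frame = base frame: x ahead of the robot, y to its left, z up, the work surface at z = 0. Lengths are in m, angles in degrees, forces in N, time in s.
With the tool pointing down it reaches from about 0.425 to 0.875 m from the base axis. Payload 4.7 kg.
Tool frame: the origin (TCP) lies on the mounting face of the last link; the fingertips stand 182 mm ahead of it and the grasp point (between the pads) lies 164 mm ahead of it; z points along the fingers, y is the line along which they close (so a half turn about z gives the same grasp; the last joint's range is limited). The gripper opens to 87 mm and grips with 3 to 60 N. Pads are 19 mm wide; open, the fingers measure 117 mm over their backs; the gripper's body (75 mm by 190 mm) begins 51 mm behind the grasp point.
Start: joints at [-66.744, 18.392, -4.016, 83.108, 1.295, 78.541, -3.26], TCP at [0.248, 0.601, 0.405] pointing down, gripper open.
Joint ranges: [-163.93, 163.93], [-17.29, 119.83], [-79.2, 71.16], [3.27, 140.29], [-89.18, 269.18], [5.43, 117.66], [-154.24, 154.24]. Speed limits (degrees/s): [147.25, 147.25, 180, 180, 180, 180, 180].

INTERFACE

Orientations are given as [roll, pitch, yaw] about the fixed x, y, z axes, in that order (R = Rz(yaw) Ry(pitch) Rx(roll)).
In Python, from cell import env gives the robot as it stands.
- The arm moves only by the tool servo_tool, never from a script. Its argument "plan" is a list of rows, each an object with "xyz": the shift along the tool's x, y, z in cm, a list of three; "twist": the turn, a rotation vector about the tool's x, y, z in degrees, a list of three; "jaw": the closure, from 0 (fully open) to 1 (shut). In form: [{"xyz": [x, y, z], "twist": [wx, wy, wz], "jaw": jaw}, ...]. A call has 1 to 10 rows; each row is the pose to reach, as a shift and turn from the pose commanded when the call began, along the tool's axes at that moment; what a row does not reach only later rows make up. A row lasts 1/12 s, in which the tool goes at most 41.7 mm and 7.16 degrees, less where a joint would pass 70% of its speed; a pose out of reach is approached as far as the arm can. A call with a gripper value outside its range is refused whole. The fingers move at their own pace and stop on an object; "newtons" is the grip in N (left out, the last holds). Time passes only in rows, so rows that repeat a pose let the fingers close. It gives the time, the measured TCP pose, the force, the opening and the grip force at its end, in the units of the state.
- env.get_obs(): the state, without advancing time (a new reading comes with each control period).
- env.read_camera(name): name is "side" or "top"; returns a dict with "img" (384x512x3 uint8, red, green, blue), "camera_matrix" (3x3 intrinsics, pixels), "R" (3x3) and "t" (3): a world point X has camera coordinates R X + t. Camera axes: x right, y down, z forward; pixel columns grow to the right and rows downward; lengths in m; the calibration is good to about 2 mm. A picture is of the moment at which its call begins. There is no depth.
- env.sign_off(): hands the job in; it is judged then, once.
The state is a dict: "time_s": time; "qpos": joint angles; "joint_velocities": joint speeds; "effort": joint torques, N m; "tool_pos": TCP position; "tool_rot": TCP orientation; "force": force on the tool from outside, world axes, zero at the start; "wrist_torque": the same for the moment, N m; "grip_width": finger opening in m; "grasp_force": force on a finger pad.
Only numpy, scipy, OpenCV 4.12 (cv2) and the standard library are available. Lean on these libraries where they do the work, as an engineer would, in place of code of your own. Each camera call takes 0.05 s, during which the arm holds its last target. There are 200 camera calls.

## Working session

There is one attempt and no reset: what is moved stays moved. The work goes in short steps, Python scripts to look and compute and a tool call to move; the robot and the scene stay as the last step left them, time stands still between calls to the robot, and variables do not carry over. Pictures are saved under pics/ and viewed, at most 10 in all, crops included, and the job is handed in when it is done.

Besides the shell and the picture viewer there is one more tool, called after ">>>" as name(argument=value, ...) on one line, values as JSON. servo_tool: Moves the arm, as the interface text tells. Its arguments: {"type":"object","properties":{"plan":{"type":"array","items":{"type":"object","properties":{"xyz":{"type":"array","items":{"type":"number"}},"twist":{"type":"array","items":{"type":"number"}},"jaw":{"type":"number"}}}},"newtons":{"type":"number"}},"required":["plan"]}

```bash
mkdir -p pics
python3 - <<'E'
from cell import env
import cv2,numpy as np
o=env.get_obs();print(o)
for n in("side","top"):
    c=env.read_camera(n);cv2.imwrite(f"pics/{n}0.png",cv2.resize(c["img"][:,:,::-1],(800,600),interpolation=cv2.INTER_CUBIC))
    print(n,c["camera_matrix"].round(1).tolist(),c["R"].round(4).tolist(),c["t"].round(4).tolist())
E
```

```text
{'time_s': 0.0, 'qpos': array([-66.74270728,  18.43963026,  -4.01534485,  83.17539442,
         1.29496834,  78.54159208,  -3.26079939]), 'joint_velocities': array([-0.00578166, -0.0032261 ,  0.00425331, -0.04233232,  0.02459449,
        0.0405018 ,  0.04561699]), 'effort': array([ 3.54800859e-04, -4.91295433e+01, -4.03698161e-01, -3.12528348e+01,
       -6.39633369e-02,  4.39421798e-02,  1.74645506e-04]), 'tool_pos': array([0.24816601, 0.60053377, 0.40365037]), 'tool_rot': array([-1.79888626e+02,  5.85637747e-03,  1.57551491e+02]), 'force': array([0.41669488, 0.17842209, 0.72595306]), 'wrist_torque': array([ 0.00861977,  0.04169771, -0.04538922]), 'grasp_force': 0.0, 'grip_width': 0.0869553274928572}
side [[462.0, 0.0, 258.7], [0.0, 462.0, 192.1], [0.0, 0.0, 1.0]] [[-0.9987, 0.0492, -0.0134], [0.0435, 0.6873, -0.725], [-0.0264, -0.7247, -0.6886]] [0.5137, 0.0527, 1.2228]
top [[377.2, 0.0, 252.9], [0.0, 377.2, 192.9], [0.0, 0.0, 1.0]] [[0.0124, -0.9997, -0.0226], [-0.998, -0.0109, -0.0629], [0.0626, 0.0234, -0.9978]] [-0.0303, 0.5263, 0.9143]
```

View pics/side0.png

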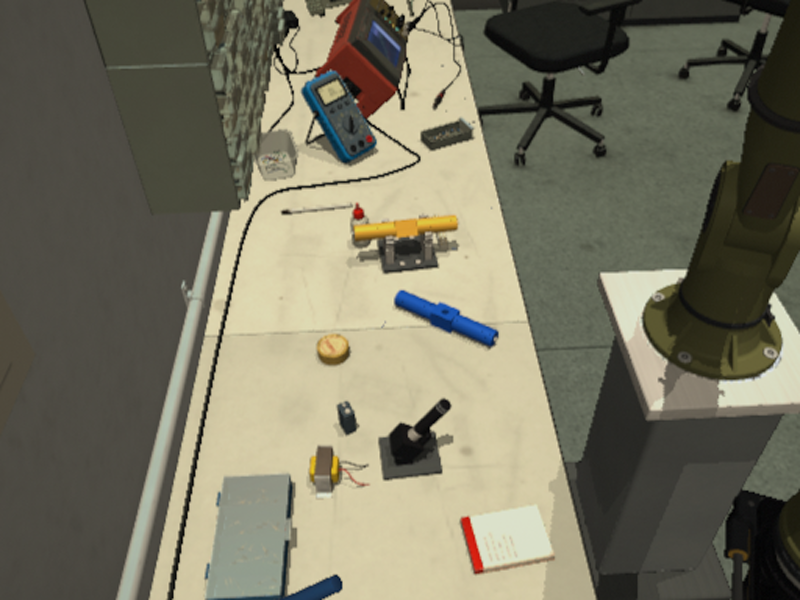

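View pics/top0.png

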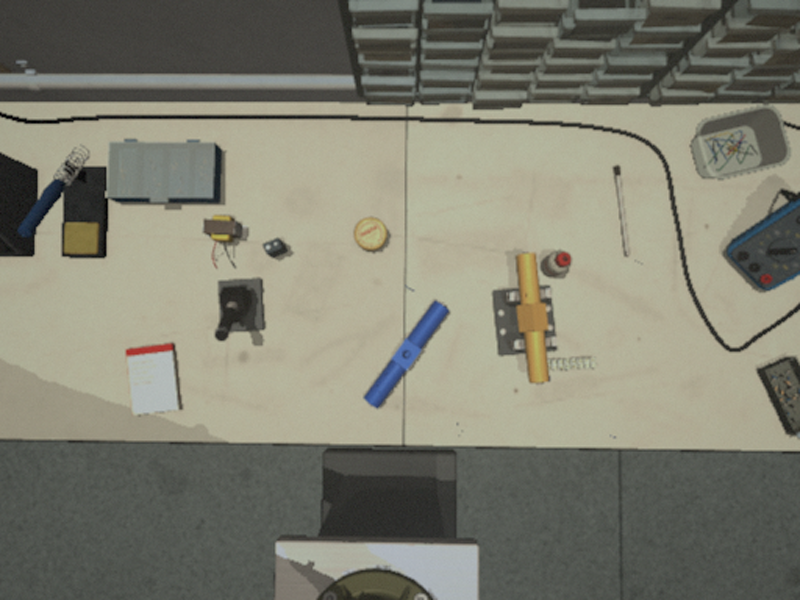

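Side view: bar at about (405,228) with no socket visible from above or +y, plug and rest at about (410,450), and the handle tip at (445,405). Top view: bar from (527,253) to (539,382), with the bottle at the far end (557,263) and the strip at the near end (572,363). The rest is at (240,303). I'll segment these and enlarge them.

```bash
cat > h.py <<'E'
import numpy as np,cv2
from scipy.optimize import least_squares
from scipy.spatial.transform import Rotation as Ro
def proj(c,X):
    p=(np.atleast_2d(X)@c["R"].T+c["t"])@c["camera_matrix"].T
    return p[:,:2]/p[:,2:]
def ray(c,uv,z):
    d=c["R"].T@np.linalg.inv(c["camera_matrix"])@[uv[0],uv[1],1];o=-c["R"].T@c["t"]
    return o+d*(z-o[2])/d[2]
def tri(cs,uvs):
    return least_squares(lambda X:np.concatenate([proj(c,X)[0]-u for c,u in zip(cs,uvs)]),[.5,0,.05])
E
python3 - <<'E'
from cell import env
from h import *
C={n:env.read_camera(n) for n in("side","top")}
import pickle;pickle.dump(C,open("c0.pkl","wb"))
boxes={"top":[(305,150,90,105),(125,165,60,70)],"side":[(215,125,90,52),(235,245,64,64)]}
cells=[]
for n in("top","side"):
    im=C[n]["img"][:,:,::-1]
    for x,y,w,h in boxes[n]:
        k=min(400/w,300/h);print(n,x,y,k)
        cr=cv2.resize(im[y:y+h,x:x+w],None,fx=k,fy=k,interpolation=cv2.INTER_CUBIC)
        z=np.zeros((300,400,3),np.uint8);z[:cr.shape[0],:cr.shape[1]]=cr[:300,:400];cells.append(z)
    m=cv2.inRange(cv2.cvtColor(C[n]["img"],cv2.COLOR_RGB2HSV),(12,150,90),(28,255,255))
    k,l,s,ce=cv2.connectedComponentsWithStats(m)
    x,y,w,h=boxes[n][0]
    i=[i for i in range(1,k) if x<ce[i][0]<x+w and y<ce[i][1]<y+h and s[i][4]>100]
    for j in i: print(n,s[j],ce[j],cv2.minAreaRect(np.argwhere(l==j)[:,::-1].astype(np.float32)))
cv2.imwrite("pics/z0.png",np.vstack([np.hstack(cells[:2]),np.hstack(cells[2:])]))
E
```

```text
top 305 150 2.857142857142857
top 125 165 4.285714285714286
side 215 125 4.444444444444445
side 235 245 4.6875
side [226 138  67  16 613] [258.82871126 145.40293638] ((259.1463623046875, 145.81707763671875), (10.711858749389648, 65.92761993408203), 83.6598129272461)
```

View pics/z0.png

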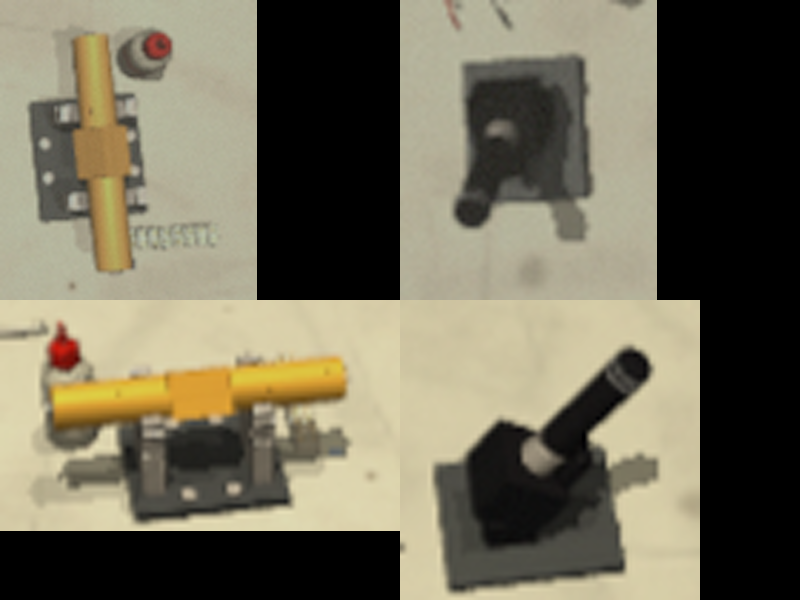

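The crops show the bar's middle turned corner-up by roughly 45°. The faces seen from above and from +y have no hole, so the socket faces downward on one side. The plug rest is clear. Next I'll fit poses.

Run:
```python
from h import *
import pickle;C=pickle.load(open("c0.pkl","rb"))
ax={}
for n,(x,y,w,h) in {"top":(320,155,35,100),"side":(220,125,80,40)}.items():
    hsv=cv2.cvtColor(C[n]["img"],cv2.COLOR_RGB2HSV)
    m=cv2.inRange(hsv,(8,110,60),(30,255,255))*0
    m[y:y+h,x:x+w]=cv2.inRange(hsv,(8,110,60),(30,255,255))[y:y+h,x:x+w]
    a=np.argwhere(m>0)[:,::-1].astype(float)
    k=1 if n=="top" else 0
    L=[]
    for v in np.unique(a[:,k]):
        s=a[a[:,k]==v][:,1-k]; L.append((v,s.min(),s.max(),len(s)))
    L=np.array(L); print(n,[(int(v),int(p),int(q)) for v,p,q,_ in L])
# rest: base plate corners z=.008 top crop
top=C["top"];sd=C["side"]
t=lambda u,v:np.array([125+u/4.2857,165+v/4.2857])
s=lambda u,v:np.array([235+u/4.6875,245+v/4.6875])
for q in [(63,62),(182,57),(190,195),(72,200)]: print("base top",ray(top,t(*q),.008).round(4))
for q in [(35,168),(48,288),(222,272),(205,150)]: print("base side",ray(sd,s(*q),.008).round(4))
r=tri([top,sd],[t(72,209),s(232,66)]);print("handle end",r.x.round(4),r.cost)
r=tri([top,sd],[t(101,131),s(142,153)]);print("ferrule",r.x.round(4),r.cost)
for z in (.013,):
  print("bottle",ray(top,(305+158/2.857,150+45/2.857),.09).round(4))
b=lambda u,v:np.array([305+u/2.857,150+v/2.857])
for q in [(30,103),(138,95),(145,212),(40,220)]: print("vb",ray(top,b(*q),.01).round(4))
```

```text
top [(162, 339, 341), (163, 332, 342), (164, 331, 342), (165, 331, 342), (166, 331, 342), (167, 331, 342), (168, 331, 342), (169, 331, 342), (170, 331, 342), (171, 331, 342), (172, 331, 342), (173, 331, 343), (174, 332, 343), (175, 332, 343), (176, 332, 343), (177, 332, 343), (178, 332, 343), (179, 332, 343), (180, 332, 343), (181, 332, 343), (182, 333, 344), (183, 333, 344), (184, 333, 344), (185, 333, 344), (186, 333, 344), (187, 333, 344), (188, 333, 344), (189, 333, 344), (190, 333, 345), (191, 333, 345), (192, 333, 345), (193, 333, 346), (194, 333, 348), (195, 331, 348), (196, 331, 348), (197, 331, 348), (198, 331, 348), (199, 331, 348), (200, 331, 349), (201, 331, 349), (202, 331, 349), (203, 331, 349), (204, 332, 349), (205, 332, 349), (206, 332, 349), (207, 332, 350), (208, 332, 349), (209, 332, 349), (210, 332, 349), (211, 332, 348), (212, 333, 347), (213, 336, 348), (214, 336, 347), (215, 336, 348), (216, 336, 348), (217, 336, 348), (218, 336, 348), (219, 337, 348), (220, 337, 348), (221, 337, 348), (222, 337, 348), (223, 337, 348), (224, 337, 348), (225, 337, 348), (226, 3
[... 1269 characters left out ...]
48), (282, 138, 147), (283, 138, 147), (284, 138, 147), (285, 138, 147), (286, 138, 147), (287, 138, 147), (288, 138, 147), (289, 138, 146), (290, 138, 146), (291, 138, 146), (292, 140, 145)]
base top [0.558  0.2609 0.008 ]
base top [0.5616 0.1908 0.008 ]
base top [0.481 0.184 0.008]
base top [0.4773 0.253  0.008 ]
base side [0.5612 0.1931 0.008 ]
base side [0.5567 0.2613 0.008 ]
base side [0.4748 0.2574 0.008 ]
base side [0.4771 0.1873 0.008 ]
handle end [0.4704 0.2191 0.1141] 0.29654091286334544
ferrule [0.5125 0.2226 0.057 ] 1.185393859939785
bottle [ 0.5865 -0.2686  0.09  ]
vb [ 0.5458 -0.1789  0.01  ]
vb [ 0.5538 -0.272   0.01  ]
vb [ 0.4529 -0.2776  0.01  ]
vb [ 0.4449 -0.1877  0.01  ]
```

Run:
```python
from h import *
import pickle;C=pickle.load(open("c0.pkl","rb"))
top=C["top"];sd=C["side"]
P=[ray(top,q,.066) for q in [((331+342)/2,165),((333+344)/2,185),((336+348)/2,216),((337.3+348.6)/2,227),((339+350)/2,240)]]
for p in P: print(p.round(4))
P=np.array(P);a=np.polyfit(P[:,0],P[:,1],1);print("yaw",np.degrees(np.arctan(a[0])),a)
print("ends",ray(top,(336.6,162.3),.081).round(4),ray(top,(344.8,243.8),.081).round(4))
# side check: axis
for q in [((u),(v)) for u,v in [(235,148.0),(285,142.5)]]: print("side",ray(sd,q,.066).round(4))
# square profile: silhouettes in top at row 203
for u in (330.5,349.5): print(ray(top,(u,203),.066).round(4))
yaw=np.arctan(a[0]);xc=.4994+0;c=np.array([xc,a[0]*xc+a[1],.066])
for roll in (30,35,40,45,50,55,60):
    pts=[c+Ro.from_euler('xyz',[np.radians(roll+45+90*k),0,yaw]).apply([0,0,.0212]) for k in range(4)]
    t=proj(top,pts)[:,0];s=proj(sd,pts)[:,1];print(roll,t.round(1),s.round(1))
```

```text
[ 0.591  -0.2197  0.066 ]
[ 0.5442 -0.2242  0.066 ]
[ 0.4723 -0.2321  0.066 ]
[ 0.447  -0.2343  0.066 ]
[ 0.4172 -0.2377  0.066 ]
yaw 5.942624295602542 [ 0.10409188 -0.28106973]
ends [ 0.5952 -0.2169  0.081 ] [ 0.4095 -0.2351  0.081 ]
side [ 0.5705 -0.2274  0.066 ]
side [ 0.425  -0.2436  0.066 ]
[ 0.5021 -0.2057  0.066 ]
[ 0.5026 -0.2495  0.066 ]
30 [350.  341.1 331.4 340.1] [140.8 151.  152.5 142.1]
35 [350.  340.4 331.4 341. ] [141.3 151.5 152.1 141.6]
40 [349.9 339.6 331.4 341.8] [141.7 152.  151.7 141.1]
45 [349.8 338.8 331.5 342.6] [142.2 152.4 151.2 140.7]
50 [349.6 338.  331.7 343.4] [142.7 152.8 150.6 140.4]
55 [349.3 337.3 331.9 344.2] [143.3 153.1 150.1 140. ]
60 [348.9 336.5 332.3 345. ] [143.9 153.4 149.5 139.8]
```

>>> servo_tool(plan=[{"xyz": [-36,-21.2,0],"twist": [0,0,70],"jaw": 0},{"xyz": [-36,-21.2,0],"twist": [0,0,70],"jaw": 0},{"xyz": [-36,-21.2,0],"twist": [0,0,70],"jaw": 0},{"xyz": [-36,-21.2,0],"twist": [0,0,70],"jaw": 0},{"xyz": [-36,-21.2,0],"twist": [0,0,70],"jaw": 0},{"xyz": [-36,-21.2,0],"twist": [0,0,70],"jaw": 0},{"xyz": [-36,-21.2,0],"twist": [0,0,70],"jaw": 0},{"xyz": [-36,-21.2,0],"twist": [0,0,70],"jaw": 0},{"xyz": [-36,-21.2,0],"twist": [0,0,70],"jaw": 0},{"xyz": [-36,-21.2,0],"twist": [0,0,70],"jaw": 0}])

```text
time_s: 1.03
tool_pos: [0.5001, 0.2663, 0.4049]
tool_rot: [180.0, -0.0, 87.2]
force: [0.9, 0.2, -0.4]
grip_width: 0.0871
grasp_force: 0.0
```

```bash
cat >> h.py <<'E'
def go(g,R):
    "print move taking grasp point to g with tool rotation R (Rotation), from measured pose"
    from cell import env
    o=env.get_obs();R0=Ro.from_euler('xyz',o['tool_rot'],degrees=True)
    t=np.array(g)-R.apply([0,0,.164])
    print("t",round(o['time_s'],2),"pos",o['tool_pos'].round(4),"rot",o['tool_rot'].round(1),"q",o['qpos'].round(0),"F",o['force'].round(1),"w",round(o['grip_width'],4))
    print("grasp now",(o['tool_pos']+R0.apply([0,0,.164])).round(4))
    print("xyz",(R0.inv().apply(t-o['tool_pos'])*100).round(2),"twist",(R0.inv()*R).as_rotvec(degrees=True).round(1))
def down(yaw,tilt=0): return Ro.from_euler('z',yaw,degrees=True)*Ro.from_euler('x',180+tilt,degrees=True)
E
python3 -c "
from h import *
go([.4325,-.2365,.20],down(5.9))"
```

```text
t 1.03 pos [0.5001 0.2663 0.4049] rot [180.   -0.   87.2] q [-46.   8.  17.  96.  -2.  76. -31.] F [ 0.9  0.2 -0.4] w 0.0871
grasp now [0.5001 0.2664 0.2409]
xyz [-50.55  -4.31   4.07] twist [-0.  -0.  81.3]
```

>>> servo_tool(plan=[{"xyz": [-42,-3.6,3.4],"twist": [0,0,68],"jaw": 0},{"xyz": [-42,-3.6,3.4],"twist": [0,0,68],"jaw": 0},{"xyz": [-42,-3.6,3.4],"twist": [0,0,68],"jaw": 0},{"xyz": [-42,-3.6,3.4],"twist": [0,0,68],"jaw": 0},{"xyz": [-42,-3.6,3.4],"twist": [0,0,68],"jaw": 0},{"xyz": [-42,-3.6,3.4],"twist": [0,0,68],"jaw": 0},{"xyz": [-42,-3.6,3.4],"twist": [0,0,68],"jaw": 0},{"xyz": [-42,-3.6,3.4],"twist": [0,0,68],"jaw": 0},{"xyz": [-42,-3.6,3.4],"twist": [0,0,68],"jaw": 0},{"xyz": [-42,-3.6,3.4],"twist": [0,0,68],"jaw": 0}])

```text
time_s: 1.87
tool_pos: [0.4453, -0.1456, 0.3713]
tool_rot: [-180.0, -0.1, 19.2]
force: [0.6, -0.3, -0.3]
grip_width: 0.087
grasp_force: 0.0
```

```bash
python3 -c "
from h import *
go([.4325,-.2375,.20],down(5.9))"
```

```text
t 1.87 pos [ 0.4453 -0.1456  0.3713] rot [-1.80e+02 -1.00e-01  1.92e+01] q [-25.  -5.  38. 112.   3.  72. -58.] F [ 0.6 -0.3 -0.3] w 0.087
grasp now [ 0.4455 -0.1455  0.2073]
xyz [-4.24  8.25  0.72] twist [-0.  -0.1 13.3]
```

>>> servo_tool(plan=[{"xyz": [-4.2,8.3,0.7],"twist": [0,0,13.3],"jaw": 0.2},{"xyz": [-4.2,8.3,0.7],"twist": [0,0,13.3],"jaw": 0.2},{"xyz": [-4.2,8.3,0.7],"twist": [0,0,13.3],"jaw": 0.2},{"xyz": [-4.2,8.3,0.7],"twist": [0,0,13.3],"jaw": 0.2}])

```text
time_s: 2.2
tool_pos: [0.4328, -0.2399, 0.3642]
tool_rot: [179.9, 0.0, 5.8]
force: [0.1, 0.7, -0.1]
grip_width: 0.072
grasp_force: 0.0
```

```bash
python3 -c "
from h import *
for t in (-60,0,60): go([.4325,-.2375,.20],down(5.9,t))
print([(t,round(16.4*np.sin(np.radians(t)),1),round(16.4*(1-np.cos(np.radians(t))),1)) for t in range(7,64,7)])"
```

```text
t 2.2 pos [ 0.4328 -0.2399  0.3642] rot [179.9   0.    5.8] q [-19.  -0.  45. 109.   0.  71. -58.] F [ 0.1  0.7 -0.1] w 0.072
grasp now [ 0.4327 -0.2402  0.2002]
xyz [ -0.02 -14.46   8.21] twist [-59.9   0.1  -0.1]
t 2.2 pos [ 0.4328 -0.2399  0.3642] rot [179.9   0.    5.8] q [-19.  -0.  45. 109.   0.  71. -58.] F [ 0.1  0.7 -0.1] w 0.072
grasp now [ 0.4327 -0.2402  0.2002]
xyz [-0.   -0.25  0.02] twist [ 0.1  0.  -0.1]
t 2.2 pos [ 0.4328 -0.2399  0.3642] rot [179.9   0.    5.8] q [-19.  -0.  45. 109.   0.  71. -58.] F [ 0.1  0.7 -0.1] w 0.072
grasp now [ 0.4327 -0.2402  0.2002]
xyz [ 0.03 13.95  8.24] twist [60.1 -0.  -0.1]
[(7, np.float64(2.0), np.float64(0.1)), (14, np.float64(4.0), np.float64(0.5)), (21, np.float64(5.9), np.float64(1.1)), (28, np.float64(7.7), np.float64(1.9)), (35, np.float64(9.4), np.float64(3.0)), (42, np.float64(11.0), np.float64(4.2)), (49, np.float64(12.4), np.float64(5.6)), (56, np.float64(13.6), np.float64(7.2)), (63, np.float64(14.6), np.float64(9.0))]
```

>>> servo_tool(plan=[{"xyz": [0,-2.3,0.1],"twist": [-7,0,0],"jaw": 0.2},{"xyz": [0,-4.2,0.5],"twist": [-14,0,0],"jaw": 0.2},{"xyz": [0,-6.2,1.1],"twist": [-21,0,0],"jaw": 0.2},{"xyz": [0,-8,1.9],"twist": [-28,0,0],"jaw": 0.2},{"xyz": [0,-9.7,3.0],"twist": [-35,0,0],"jaw": 0.2},{"xyz": [0,-11.3,4.2],"twist": [-42,0,0],"jaw": 0.2},{"xyz": [0,-12.7,5.6],"twist": [-49,0,0],"jaw": 0.2},{"xyz": [0,-13.9,7.2],"twist": [-56,0,0],"jaw": 0.2},{"xyz": [0,-13.9,7.2],"twist": [-56,0,0],"jaw": 0.2}])

```text
time_s: 2.95
tool_pos: [0.4183, -0.0934, 0.2886]
tool_rot: [123.8, 0.4, 6.8]
force: [-1.2, 0.1, -1.3]
grip_width: 0.0695
grasp_force: 0.0
```

```bash
python3 -c "
from h import *
go([.4325,-.2375,.20],down(5.9,0))"
```

```text
t 2.95 pos [ 0.4183 -0.0934  0.2886] rot [123.8   0.4   6.8] q [ -30.    0.   18.  129.   60.   73. -126.] F [-1.2  0.1 -1.3] w 0.0695
grasp now [ 0.4337 -0.2288  0.1973]
xyz [-0.35 14.32  7.83] twist [56.2 -0.1  1. ]
```

>>> servo_tool(plan=[{"xyz": [0,2.0,0.1],"twist": [7,0,0],"jaw": 0.2},{"xyz": [0,4,0.5],"twist": [14,0,0],"jaw": 0.2},{"xyz": [0,5.9,1.1],"twist": [21,0,0],"jaw": 0.2},{"xyz": [0,7.7,1.9],"twist": [28,0,0],"jaw": 0.2},{"xyz": [0,9.4,3.0],"twist": [35,0,0],"jaw": 0.2},{"xyz": [0,11,4.2],"twist": [42,0,0],"jaw": 0.2},{"xyz": [0,12.4,5.6],"twist": [49,0,0],"jaw": 0.2},{"xyz": [0,13.6,7.2],"twist": [56,0,0],"jaw": 0.2}])

```text
time_s: 3.62
tool_pos: [0.4345, -0.2342, 0.3682]
tool_rot: [-179.6, -0.7, 6.4]
force: [-0.2, -0.1, -1.5]
grip_width: 0.0697
grasp_force: 0.0
```

>>> servo_tool(plan=[{"xyz": [0,2.0,0.1],"twist": [7,0,0],"jaw": 0.2},{"xyz": [0,4,0.5],"twist": [14,0,0],"jaw": 0.2},{"xyz": [0,5.9,1.1],"twist": [21,0,0],"jaw": 0.2},{"xyz": [0,7.7,1.9],"twist": [28,0,0],"jaw": 0.2},{"xyz": [0,9.4,3.0],"twist": [35,0,0],"jaw": 0.2},{"xyz": [0,11,4.2],"twist": [42,0,0],"jaw": 0.2},{"xyz": [0,12.4,5.6],"twist": [49,0,0],"jaw": 0.2},{"xyz": [0,13.6,7.2],"twist": [56,0,0],"jaw": 0.2},{"xyz": [0,13.6,7.2],"twist": [56,0,0],"jaw": 0.2}])

```text
time_s: 4.37
tool_pos: [0.4476, -0.3713, 0.2876]
tool_rot: [-123.8, 0.0, 5.9]
force: [-0.5, 0.5, -1.0]
grip_width: 0.0696
grasp_force: 0.0
```

```bash
python3 -c "
from h import *
go([.4325,-.2375,.20],down(5.9,0))"
```

```text
t 4.37 pos [ 0.4476 -0.3713  0.2876] rot [-123.8    0.     5.9] q [ 18.  39.  41.  88. -45. 117. -20.] F [-0.5  0.5 -1. ] w 0.0696
grasp now [ 0.4335 -0.2357  0.1964]
xyz [ -0.13 -13.83   6.94] twist [-56.2   0.    0. ]
```

```bash
python3 -c "
from h import *
R=down(5.9,50);b=np.array([.4325,-.2375,.066])
go(b-R.apply([0,0,.08]),R)"
```

```text
t 4.37 pos [ 0.4476 -0.3713  0.2876] rot [-123.8    0.     5.9] q [ 18.  39.  41.  88. -45. 117. -20.] F [-0.5  0.5 -1. ] w 0.0696
grasp now [ 0.4335 -0.2357  0.1964]
xyz [-0.13  8.29 -0.74] twist [-6.2  0.  -0. ]
```

>>> servo_tool(plan=[{"xyz": [-0.1,4.1,-0.7],"twist": [-6.2,0,0],"jaw": 0.2},{"xyz": [-0.1,8.3,-0.7],"twist": [-6.2,0,0],"jaw": 0.2},{"xyz": [-0.1,8.3,-0.7],"twist": [-6.2,0,0],"jaw": 0.2},{"xyz": [-0.1,8.3,-0.7],"twist": [-6.2,0,0],"jaw": 0.2}])

```text
time_s: 4.7
tool_pos: [0.4536, -0.4203, 0.2269]
tool_rot: [-130.2, -0.1, 6.3]
force: [-0.0, -0.1, 1.7]
grip_width: 0.0694
grasp_force: 0.0
```

```bash
python3 -c "
from h import *
R=down(5.9,50);b=np.array([.4325,-.2375,.066])
go(b,R)"
```

```text
t 4.7 pos [ 0.4536 -0.4203  0.2269] rot [-1.302e+02 -1.000e-01  6.300e+00] q [ 21.  46.  41.  84. -45. 111. -15.] F [-0.  -0.1  1.7] w 0.0694
grasp now [ 0.4401 -0.2957  0.1211]
xyz [-0.19  0.47  8.04] twist [0.2 0.2 0.3]
```

>>> servo_tool(plan=[{"xyz": [-0.2,0.4,3],"twist": [0,0,0],"jaw": 0.2},{"xyz": [-0.2,0.4,6],"twist": [0,0,0],"jaw": 0.2},{"xyz": [-0.2,0.4,8],"twist": [0,0,0],"jaw": 0.2},{"xyz": [-0.2,0.4,8],"twist": [0,0,0],"jaw": 0.2},{"xyz": [-0.2,0.4,8],"twist": [0,0,0],"jaw": 0.2}])

```text
time_s: 5.12
tool_pos: [0.4467, -0.3608, 0.1761]
tool_rot: [-130.2, -0.3, 6.4]
force: [-0.0, -1.1, 1.0]
grip_width: 0.0699
grasp_force: 0.0
```

```bash
python3 -c "
from h import *
R=down(5.9,50);b=np.array([.4325,-.2375,.066])
go(b,R)
from cell import env
s=env.read_camera('side');t=env.read_camera('top')
a=cv2.resize(t['img'][140:260,270:390],(400,400),interpolation=3);c=cv2.resize(s['img'][100:220,200:320],(400,400),interpolation=3)
cv2.imwrite('pics/a.png',np.hstack([a,c])[:,:,::-1])"
```

```text
t 5.12 pos [ 0.4467 -0.3608  0.1761] rot [-130.2   -0.3    6.4] q [ 16.  44.  40.  93. -46. 104. -13.] F [-0.  -1.1  1. ] w 0.0699
grasp now [ 0.4333 -0.2364  0.0701]
xyz [-0.14  0.45  0.19] twist [0.2 0.2 0.6]
```

View pics/a.png

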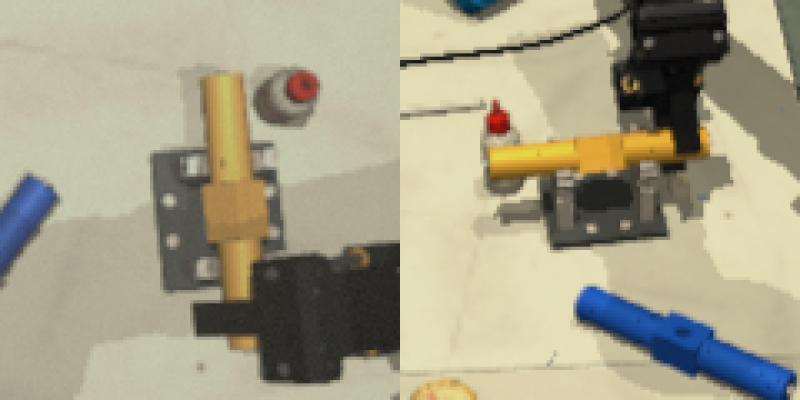

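The gripper straddles the near end (top crop, around (240,310)), leaning to -y. I'll trim the position, close gently and check the force.

>>> servo_tool(plan=[{"xyz": [-0.1,0.4,0.2],"twist": [0,0,0],"jaw": 0.3},{"xyz": [-0.1,0.4,0.2],"twist": [0,0,0],"jaw": 0.4},{"xyz": [-0.1,0.4,0.2],"twist": [0,0,0],"jaw": 0.4}])

```text
time_s: 5.47
tool_pos: [0.4442, -0.3639, 0.1692]
tool_rot: [-130.3, -0.0, 6.2]
force: [-0.1, -0.8, -0.9]
grip_width: 0.0572
grasp_force: 0.0
```

```bash
python3 -c "
from h import *
R=down(5.9,50);b=np.array([.4325,-.2375,.066])
go(b,R)"
```

```text
t 5.47 pos [ 0.4442 -0.3639  0.1692] rot [-130.3   -0.     6.2] q [ 17.  45.  40.  93. -46. 103. -13.] F [-0.1 -0.8 -0.9] w 0.0572
grasp now [ 0.4307 -0.2395  0.0633]
xyz [ 0.14 -0.25 -0.04] twist [0.3 0.2 0.2]
```

>>> servo_tool(plan=[{"xyz": [0.1,-0.2,0],"twist": [0,0,0],"jaw": 0.45},{"xyz": [0.1,-0.2,0],"twist": [0,0,0],"jaw": 0.5},{"xyz": [0.1,-0.2,0],"twist": [0,0,0],"jaw": 0.5},{"xyz": [0.1,-0.2,0],"twist": [0,0,0],"jaw": 0.5}])

```text
time_s: 5.8
tool_pos: [0.4452, -0.3617, 0.1703]
tool_rot: [-130.2, -0.0, 6.3]
force: [0.1, 0.0, -0.7]
grip_width: 0.0447
grasp_force: 0.0
```

```bash
python3 -c "
from h import *
R=down(5.9,50);b=np.array([.4325,-.2375,.066])
go(b,R)"
```

```text
t 5.8 pos [ 0.4452 -0.3617  0.1703] rot [-130.2   -0.     6.3] q [ 16.  45.  40.  93. -46. 103. -13.] F [ 0.1  0.  -0.7] w 0.0447
grasp now [ 0.4316 -0.2372  0.0644]
xyz [ 0.01 -0.04 -0.13] twist [0.2 0.3 0.2]
```

Good alignment. I'll close gently and read the force.

>>> servo_tool(plan=[{"xyz": [0,0,0],"twist": [0,0,0],"jaw": 0.6},{"xyz": [0,0,0],"twist": [0,0,0],"jaw": 0.7},{"xyz": [0,0,0],"twist": [0,0,0],"jaw": 0.8},{"xyz": [0,0,0],"twist": [0,0,0],"jaw": 0.8},{"xyz": [0,0,0],"twist": [0,0,0],"jaw": 0.8},{"xyz": [0,0,0],"twist": [0,0,0],"jaw": 0.8}], newtons=15)

```text
time_s: 6.3
tool_pos: [0.4451, -0.3614, 0.1705]
tool_rot: [-130.1, 0.0, 6.3]
force: [-1.0, 1.7, 2.6]
grip_width: 0.0294
grasp_force: 15.0
```

```bash
python3 -c "
from h import *
R=down(5.9,50);b=np.array([.4325,-.2375,.066])
go(b,R)"
```

```text
t 6.3 pos [ 0.4451 -0.3614  0.1705] rot [-130.1    0.     6.3] q [ 16.  45.  40.  93. -46. 103. -13.] F [-1.   1.7  2.6] w 0.0294
grasp now [ 0.4314 -0.2368  0.0648]
xyz [ 0.02 -0.   -0.14] twist [0.1 0.3 0.2]
```

>>> servo_tool(plan=[{"xyz": [0,-1.43,0.06],"twist": [-5,0,0],"jaw": 0.8},{"xyz": [0,-2.85,0.25],"twist": [-10,0,0],"jaw": 0.8},{"xyz": [0,-4.24,0.56],"twist": [-15,0,0],"jaw": 0.8},{"xyz": [0,-5.61,0.99],"twist": [-20,0,0],"jaw": 0.8},{"xyz": [0,-6.93,1.54],"twist": [-25,0,0],"jaw": 0.8},{"xyz": [0,-8.2,2.2],"twist": [-30,0,0],"jaw": 0.8},{"xyz": [0,-9.41,2.97],"twist": [-35,0,0],"jaw": 0.8},{"xyz": [0,-10.54,3.84],"twist": [-40,0,0],"jaw": 0.8},{"xyz": [0,-11.6,4.8],"twist": [-45,0,0],"jaw": 0.8},{"xyz": [0,-12.56,5.86],"twist": [-50,0,0],"jaw": 0.8}], newtons=30)

```text
time_s: 7.13
tool_pos: [0.4313, -0.2368, 0.2287]
tool_rot: [179.5, -0.1, 6.2]
force: [-2.3, -1.3, -1.1]
grip_width: 0.0287
grasp_force: 29.9
```

```bash
python3 -c "
from h import *
R=down(5.9,0);b=np.array([.4315,-.237,.065])
go(b,R)"
```

```text
t 7.13 pos [ 0.4313 -0.2368  0.2287] rot [ 1.795e+02 -1.000e-01  6.200e+00] q [-30.  15.  61. 118. -15.  55. -44.] F [-2.3 -1.3 -1.1] w 0.0287
grasp now [ 0.4318 -0.2381  0.0647]
xyz [ 0.02  0.03 -0.03] twist [ 0.5 -0.1  0.3]
```

>>> servo_tool(plan=[{"xyz": [0,-1.43,0.06],"twist": [-5,0,0],"jaw": 0.8},{"xyz": [0,-2.85,0.25],"twist": [-10,0,0],"jaw": 0.8},{"xyz": [0,-4.24,0.56],"twist": [-15,0,0],"jaw": 0.8},{"xyz": [0,-5.61,0.99],"twist": [-20,0,0],"jaw": 0.8},{"xyz": [0,-6.93,1.54],"twist": [-25,0,0],"jaw": 0.8},{"xyz": [0,-8.2,2.2],"twist": [-30,0,0],"jaw": 0.8}])

```text
time_s: 7.63
tool_pos: [0.4229, -0.1554, 0.2069]
tool_rot: [149.6, -0.2, 6.2]
force: [-3.0, -3.8, 3.8]
grip_width: 0.0291
grasp_force: 29.9
```

```bash
python3 -c "
from h import *
R=down(5.9,-30);b=np.array([.4315,-.237,.065])
go(b,R)"
```

```text
t 7.63 pos [ 0.4229 -0.1554  0.2069] rot [149.6  -0.2   6.2] q [-60.   9.  69. 130.  31.  43. -98.] F [-3.  -3.8  3.8] w 0.0291
grasp now [ 0.4325 -0.2378  0.0654]
xyz [ 0.02  0.01 -0.01] twist [ 0.4 -0.4  0.2]
```

```bash
python3 -c "
from h import *
from cell import env
s=env.read_camera('side');t=env.read_camera('top')
a=cv2.resize(t['img'][150:250,290:390],(400,400),interpolation=3);c=cv2.resize(s['img'][110:190,210:290],(400,400),interpolation=3)
cv2.imwrite('pics/b.png',np.hstack([a,c])[:,:,::-1])"
```

```text
(no output)
```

View pics/b.png

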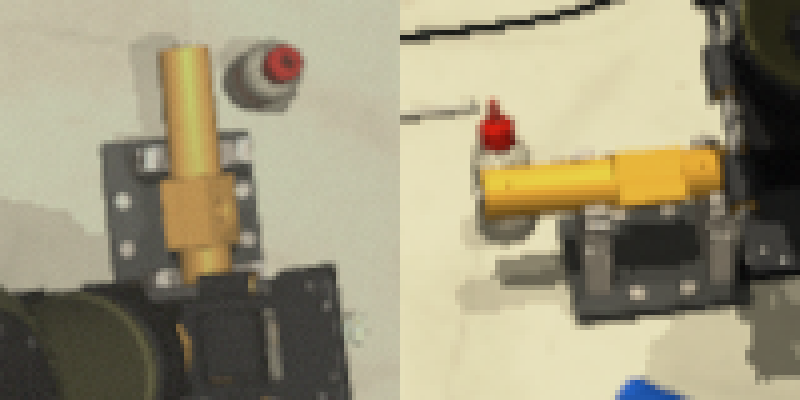

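A darker ellipse shows at about (224,210) in the top crop, on the -y-up face, so rolling in this direction is right. I'll measure it.

```bash
python3 -c "
from h import *
from cell import env
im=sum(env.read_camera('top')['img'].astype(float) for _ in range(4))/4
t=env.read_camera('top')
print(im[196:212,328:353].sum(2).astype(int))
c=np.array([.502,-.2295,.066])
for ph in range(-75,-10,10):
  Rb=Ro.from_euler('z',5.9,degrees=True)*Ro.from_euler('x',-ph,degrees=True)
  f=lambda p: proj(t,c+Rb.apply(p))[0].round(1)
  print(ph,'sock',f([0,0,.015]),'edges',f([0,.015,.015]),f([0,-.015,.015]),f([0,.015,-.015]))
"
```

```text
[[218 242 361 409 414 414 406 410 418 413 417 415 415 395 372 370 367 370
  368 360 346 431 497 488 380]
 [244 253 364 414 417 411 406 407 417 411 415 416 414 397 370 371 366 368
  365 360 407 519 557 542 423]
 [247 250 351 403 413 410 408 409 418 415 415 413 415 397 372 366 364 363
  364 360 376 479 545 497 365]
 [240 244 336 401 409 414 404 409 417 412 416 412 411 398 375 362 339 352
  375 362 334 364 414 360 285]
 [240 243 320 390 412 411 405 405 416 414 416 414 411 406 382 358 335 362
  394 374 336 287 265 272 269]
 [243 241 295 385 412 413 409 407 414 412 413 415 413 404 382 368 377 389
  421 391 346 285 255 270 271]
 [242 240 292 382 410 410 406 403 413 413 413 414 413 404 382 372 397 400
  429 399 356 291 252 258 251]
 [241 238 281 372 411 414 410 406 410 411 411 416 410 410 386 366 376 376
  408 391 359 300 242 242 241]
 [239 243 274 367 409 414 409 409 411 413 410 413 415 410 385 361 343 339
  384 380 360 302 247 241 239]
 [240 238 270 368 410 409 409 404 407 412 412 413 409 406 388 365 353 348
  366 370 344 294 253 241 239]
 [241 239 252 363 411 411 411 404 407 413 414 411 
[... 375 characters left out ...]
 237 243 307 386 407 408 402 405 411 408 408 411 409 401 365 335 335
  322 298 271 287 400 473 473]
 [238 242 243 285 348 369 357 348 358 374 388 387 394 418 424 406 377 354
  338 270 203 221 287 349 369]]
-75 sock [347.4 202.5] edges [347.2 202.5] [347.7 202.6] [333.8 203.7]
-65 sock [347.3 202.5] edges [345.9 202.6] [348.7 202.5] [332.8 203.9]
-55 sock [347.  202.6] edges [344.4 202.7] [349.5 202.4] [332.1 203.9]
-45 sock [346.4 202.6] edges [342.8 202.8] [350.  202.3] [331.7 204. ]
-35 sock [345.7 202.6] edges [341.1 203. ] [350.2 202.3] [331.5 204. ]
-25 sock [344.8 202.7] edges [339.5 203.2] [350.2 202.3] [331.6 204.1]
-15 sock [343.9 202.8] edges [337.9 203.3] [349.8 202.3] [332. 204.]
```

>>> servo_tool(plan=[{"xyz": [0,0,0],"twist": [0,0,0],"jaw": 0.5},{"xyz": [0,0,0],"twist": [0,0,0],"jaw": 0.45},{"xyz": [0,0,0],"twist": [0,0,0],"jaw": 0.45},{"xyz": [0,0,0],"twist": [0,0,0],"jaw": 0.45}])

```text
time_s: 8.32
tool_pos: [0.4223, -0.1549, 0.2058]
tool_rot: [149.9, 0.0, 6.2]
force: [-0.6, 0.7, 0.4]
grip_width: 0.045
grasp_force: 0.0
```

>>> servo_tool(plan=[{"xyz": [0,1.71,0.09],"twist": [6,0,0],"jaw": 0.45},{"xyz": [0,3.41,0.36],"twist": [12,0,0],"jaw": 0.45},{"xyz": [0,5.07,0.8],"twist": [18,0,0],"jaw": 0.45},{"xyz": [0,6.67,1.42],"twist": [24,0,0],"jaw": 0.45},{"xyz": [0,8.2,2.2],"twist": [30,0,0],"jaw": 0.45},{"xyz": [0,9.64,3.13],"twist": [36,0,0],"jaw": 0.45},{"xyz": [0,10.97,4.21],"twist": [42,0,0],"jaw": 0.45},{"xyz": [0,12.19,5.43],"twist": [48,0,0],"jaw": 0.45},{"xyz": [0,13.27,6.76],"twist": [54,0,0],"jaw": 0.45},{"xyz": [0,14.2,8.2],"twist": [60,0,0],"jaw": 0.45}])

```text
time_s: 9.15
tool_pos: [0.4406, -0.3193, 0.2063]
tool_rot: [-149.9, -0.1, 6.2]
force: [-0.1, 0.4, -0.3]
grip_width: 0.0483
grasp_force: 0.0
```

```bash
python3 -c "
from h import *
R=down(5.9,30);b=np.array([.4315,-.2372,.065])
go(b,R)"
```

```text
t 9.15 pos [ 0.4406 -0.3193  0.2063] rot [-1.499e+02 -1.000e-01  6.200e+00] q [  3.  32.  47. 103. -39.  85. -19.] F [-0.1  0.4 -0.3] w 0.0483
grasp now [ 0.432  -0.2375  0.0645]
xyz [-0.06 -0.09 -0.03] twist [-0.1  0.1  0.3]
```

>>> servo_tool(plan=[{"xyz": [0,0,0],"twist": [0,0,0],"jaw": 0.6},{"xyz": [0,0,0],"twist": [0,0,0],"jaw": 0.7},{"xyz": [0,0,0],"twist": [0,0,0],"jaw": 0.8},{"xyz": [0,0,0],"twist": [0,0,0],"jaw": 0.8},{"xyz": [0,0,0],"twist": [0,0,0],"jaw": 0.8},{"xyz": [0,0,0],"twist": [0,0,0],"jaw": 0.8}])

```text
time_s: 9.65
tool_pos: [0.4409, -0.317, 0.2074]
tool_rot: [-150.3, -0.1, 6.4]
force: [-0.2, -1.1, -1.1]
grip_width: 0.0289
grasp_force: 30.0
```

>>> servo_tool(plan=[{"xyz": [0,-1.43,0.06],"twist": [-5,0,0],"jaw": 0.8},{"xyz": [0,-2.85,0.25],"twist": [-10,0,0],"jaw": 0.8},{"xyz": [0,-4.24,0.56],"twist": [-15,0,0],"jaw": 0.8},{"xyz": [0,-5.61,0.99],"twist": [-20,0,0],"jaw": 0.8},{"xyz": [0,-6.93,1.54],"twist": [-25,0,0],"jaw": 0.8},{"xyz": [0,-8.2,2.2],"twist": [-30,0,0],"jaw": 0.8},{"xyz": [0,-9.41,2.97],"twist": [-35,0,0],"jaw": 0.8},{"xyz": [0,-10.54,3.84],"twist": [-40,0,0],"jaw": 0.8},{"xyz": [0,-10.54,3.84],"twist": [-40,0,0],"jaw": 0.8}])

```text
time_s: 10.4
tool_pos: [0.4294, -0.2057, 0.2265]
tool_rot: [169.5, -0.1, 6.8]
force: [-0.2, -7.2, 6.6]
grip_width: 0.0289
grasp_force: 30.0
```

```bash
python3 -c "
from h import *
R=down(5.9,-10);b=np.array([.4315,-.2372,.065])
go(b,R)
from cell import env
im=sum(env.read_camera('top')['img'].astype(float) for _ in range(4))/4
si=sum(env.read_camera('side')['img'].astype(float) for _ in range(4))/4
t=env.read_camera('top');s=env.read_camera('side')
np.save('t.npy',im);np.save('s.npy',si)
a=cv2.resize(im[190:216,326:352],(400,400),interpolation=3);c=cv2.resize(si[132:158,242:268],(400,400),interpolation=3)
cv2.imwrite('pics/c.png',np.hstack([a,c])[:,:,::-1])
c=np.array([.502,-.2295,.066])
for ph in range(-20,21,5):
  Rb=Ro.from_euler('z',5.9,degrees=True)*Ro.from_euler('x',-ph,degrees=True)
  f=lambda p,k=t: proj(k,c+Rb.apply(p))[0].round(1)
  print(ph,'sock',f([0,0,.015]),'edges',f([0,.015,.015]),f([0,-.015,.015]),f([0,.015,-.015]),'side',f([0,0,.015],s),f([0,.015,.015],s),f([0,-.015,.015],s),f([0,.015,-.015],s))
"
```

```text
t 10.4 pos [ 0.4294 -0.2057  0.2265] rot [ 1.695e+02 -1.000e-01  6.800e+00] q [-42.  10.  66. 123.   1.  48. -61.] F [-0.2 -7.2  6.6] w 0.0289
grasp now [ 0.4333 -0.2355  0.0653]
xyz [-0.12  0.3   0.06] twist [ 0.5 -0.3  0.8]
-20 sock [344.4 202.7] edges [338.6 203.2] [350.  202.3] [331.8 204.1] side [258.4 141.6] [259.2 143.1] [257.7 140.1] [259.8 153.1]
-15 sock [343.9 202.8] edges [337.9 203.3] [349.8 202.3] [332. 204.] side [258.5 141.7] [259.3 143.7] [257.8 139.8] [259.8 153.4]
-10 sock [343.3 202.8] edges [337.1 203.4] [349.5 202.3] [332.3 204. ] side [258.6 141.9] [259.4 144.3] [257.8 139.6] [259.8 153.6]
-5 sock [342.8 202.9] edges [336.3 203.5] [349.2 202.3] [332.7 204. ] side [258.6 142.2] [259.4 145. ] [257.9 139.4] [259.7 153.8]
0 sock [342.2 202.9] edges [335.6 203.5] [348.8 202.3] [333.1 204. ] side [258.7 142.4] [259.5 145.6] [257.9 139.3] [259.6 153.9]
5 sock [341.6 203. ] edges [335.  203.6] [348.3 202.4] [333.6 203.9] side [258.8 142.7] [259.6 146.3] [258.  139.2] [259.6 153.9]
10 sock [341. 203.] edges [334.3 203.7] [347.8 202.4] [334.1 203.9] side [258.9 143. ] [259.7 146.9] [258.1 139.2] [259.5 153.9]
15 sock [340.5 203.1] edges [333.8 203.7] [347.2 202.5] [334.7 203.9] side [258.9 143.4] [259.7 147.6] [258.1 139.3] [259.4 153.9]
20 sock [339.9 203.2] edges [333.3 203.8] [346.6 202.5] [335.3 203.8] side [259.  143.8] [259.8 148.2] [258.2 139.4] [259.3 153.7][ WARN:0@4.233] global loadsave.cpp:1063 imwrite_ Unsupported depth image for selected encoder is fallbacked to CV_8U.
```

View pics/c.png

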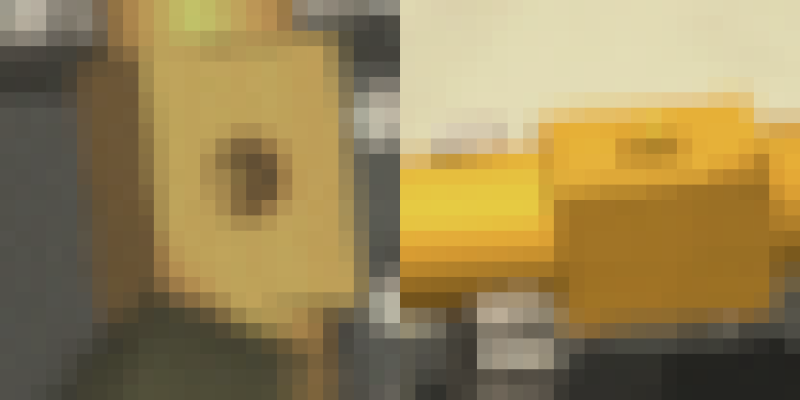

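Both views agree: the socket is now visible on the upper face, at about (341.8,200.7) in the full top image, with about 5° still to roll.

>>> servo_tool(plan=[{"xyz": [0,-0.6,0.02],"twist": [-2.5,0,0],"jaw": 0.8},{"xyz": [0,-1.25,0.06],"twist": [-5,0,0],"jaw": 0.8},{"xyz": [0,-1.25,0.06],"twist": [-5,0,0],"jaw": 0.8},{"xyz": [0,-1.25,0.06],"twist": [-5,0,0],"jaw": 0.8}])

```text
time_s: 11.23
tool_pos: [0.4261, -0.1958, 0.2223]
tool_rot: [164.9, 0.2, 6.3]
force: [-0.5, -0.4, -1.7]
grip_width: 0.0288
grasp_force: 29.9
```

>>> servo_tool(plan=[{"xyz": [0,0,0],"twist": [0,0,0],"jaw": 0.5},{"xyz": [0,0,0],"twist": [0,0,0],"jaw": 0.4},{"xyz": [0,0,0],"twist": [0,0,0],"jaw": 0.3},{"xyz": [0,0,-0.5],"twist": [0,0,0],"jaw": 0.2},{"xyz": [0,0,-4.5],"twist": [0,0,0],"jaw": 0.2},{"xyz": [0,0,-8.5],"twist": [0,0,0],"jaw": 0.2},{"xyz": [0,0,-12],"twist": [0,0,0],"jaw": 0.2},{"xyz": [0,0,-12],"twist": [0,0,0],"jaw": 0.2}])

```text
time_s: 11.9
tool_pos: [0.4262, -0.164, 0.3458]
tool_rot: [164.9, -0.8, 6.5]
force: [2.5, 0.6, -0.2]
grip_width: 0.0677
grasp_force: 0.0
```

```bash
python3 -c "
from h import *
p=np.array([.517,.2225,.050]);Rr=Ro.from_euler('z',4.3,degrees=True)*Ro.from_euler('y',-35,degrees=True)
print('plug axis',Rr.apply([0,0,1]).round(3))
# tool z = -axis, tool y = horizontal perpendicular (rest y); grasp 50mm up
R=Rr*Ro.from_euler('x',180,degrees=True)
go(p+Rr.apply([0,0,.15]),R)
R2=R*Ro.from_euler('z',180,degrees=True); go(p+Rr.apply([0,0,.15]),R2)
"
```

```text
plug axis [-0.572 -0.043  0.819]
t 11.9 pos [ 0.4262 -0.164   0.3458] rot [164.9  -0.8   6.5] q [-53. -16.  58. 119.  30.  69. -90.] F [ 2.5  0.6 -0.2] w 0.0677
grasp now [ 0.4331 -0.2061  0.1875]
xyz [ -4.69 -37.74  -6.23] twist [13.9 33.7  6.6]
t 11.9 pos [ 0.4262 -0.164   0.3458] rot [164.9  -0.8   6.5] q [-53. -16.  58. 119.  30.  69. -90.] F [ 2.5  0.6 -0.2] w 0.0677
grasp now [ 0.4331 -0.2061  0.1875]
xyz [ -4.69 -37.74  -6.23] twist [ -50.3   20.8 -164.8]
```

```bash
python3 -c "
from h import *
go([.50,.02,.24],down(5))
"
```

```text
t 11.9 pos [ 0.4262 -0.164   0.3458] rot [164.9  -0.8   6.5] q [-53. -16.  58. 119.  30.  69. -90.] F [ 2.5  0.6 -0.2] w 0.0677
grasp now [ 0.4331 -0.2061  0.1875]
xyz [  9.48 -15.38 -10.03] twist [15.1 -1.   1.3]
```

>>> servo_tool(plan=[{"xyz": [3,-5,-4],"twist": [5,0,0],"jaw": 0.2},{"xyz": [9.5,-15.4,-10],"twist": [15,0,1],"jaw": 0.2},{"xyz": [9.5,-15.4,-10],"twist": [15,0,1],"jaw": 0.2},{"xyz": [9.5,-15.4,-10],"twist": [15,0,1],"jaw": 0.2},{"xyz": [9.5,-15.4,-10],"twist": [15,0,1],"jaw": 0.2},{"xyz": [9.5,-15.4,-10],"twist": [15,0,1],"jaw": 0.2},{"xyz": [9.5,-15.4,-10],"twist": [15,0,1],"jaw": 0.2}])

```text
time_s: 12.48
tool_pos: [0.4996, 0.0218, 0.3955]
tool_rot: [179.7, -0.2, 5.5]
force: [-0.4, -0.5, 0.4]
grip_width: 0.0697
grasp_force: 0.0
```

```bash
python3 -c "
from h import *
p=np.array([.517,.2225,.050]);Rr=Ro.from_euler('z',4.3,degrees=True)*Ro.from_euler('y',-35,degrees=True)
R=Ro.from_euler('z',4.3,degrees=True)*Ro.from_euler('y',-20,degrees=True)*Ro.from_euler('x',180,degrees=True)
go(p+Rr.apply([0,0,.055])-R.apply([0,0,.10]),R)
from cell import env
im=sum(env.read_camera('top')['img'].astype(float) for _ in range(3))/3
si=sum(env.read_camera('side')['img'].astype(float) for _ in range(3))/3
a=cv2.resize(im[190:216,326:352],(400,400),interpolation=3);c=cv2.resize(si[132:158,242:268],(400,400),interpolation=3)
np.save('t.npy',im);np.save('s.npy',si)
cv2.imwrite('pics/d.png',np.hstack([a,c])[:,:,::-1].astype(np.uint8))
"
```

```text
t 12.48 pos [0.4996 0.0218 0.3955] rot [179.7  -0.2   5.5] q [-67.  -3.  60. 106.   3.  75. -91.] F [-0.4 -0.5  0.4] w 0.0697
grasp now [0.5002 0.0209 0.2315]
xyz [ -8.54 -20.1    5.1 ] twist [ 0.1 19.8  1.3]
```

View pics/d.png

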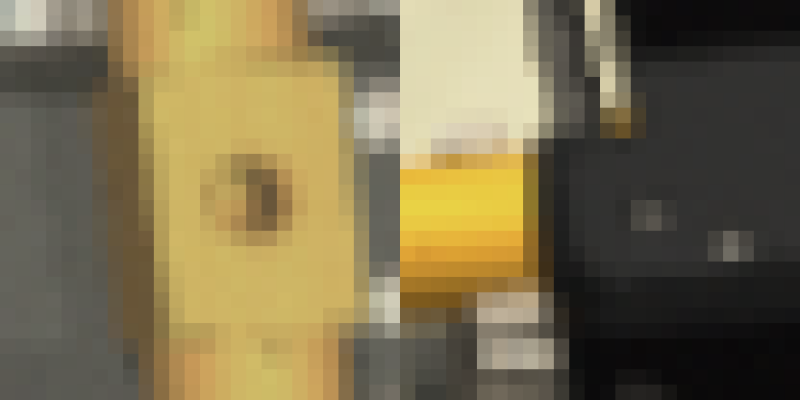

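The socket is in the middle of the upper face, at top-image pixel about (341.75,202.5), and roll is within about 1–2°. Now the plug.

>>> servo_tool(plan=[{"xyz": [-8.5,-20.1,5.1],"twist": [0,19.8,1.3],"jaw": 0.2},{"xyz": [-8.5,-20.1,5.1],"twist": [0,19.8,1.3],"jaw": 0.2},{"xyz": [-8.5,-20.1,5.1],"twist": [0,19.8,1.3],"jaw": 0.2},{"xyz": [-8.5,-20.1,5.1],"twist": [0,19.8,1.3],"jaw": 0.2},{"xyz": [-8.5,-20.1,5.1],"twist": [0,19.8,1.3],"jaw": 0.2},{"xyz": [-8.5,-20.1,5.1],"twist": [0,19.8,1.3],"jaw": 0.2},{"xyz": [-8.5,-20.1,5.1],"twist": [0,19.8,1.3],"jaw": 0.2},{"xyz": [-8.5,-20.1,5.1],"twist": [0,19.8,1.3],"jaw": 0.2},{"xyz": [-8.5,-20.1,5.1],"twist": [0,19.8,1.3],"jaw": 0.2}])

```text
time_s: 13.53
tool_pos: [0.3967, 0.2102, 0.3433]
tool_rot: [-180.0, -20.0, 3.9]
force: [0.3, -0.4, 0.7]
grip_width: 0.0695
grasp_force: 0.0
```

```bash
python3 -c "
from h import *
p=np.array([.517,.2225,.050]);Rr=Ro.from_euler('z',4.3,degrees=True)*Ro.from_euler('y',-35,degrees=True)
R=Ro.from_euler('z',4.3,degrees=True)*Ro.from_euler('y',-20,degrees=True)*Ro.from_euler('x',180,degrees=True)
go(p+Rr.apply([0,0,.055]),R)
from cell import env
t=env.read_camera('top');s=env.read_camera('side')
for c,n,uv in ((t,'top',(341.75,202.5)),): print('socket',ray(c,uv,.081).round(4))
a=cv2.resize(s['img'][130:160,240:280],(400,300),interpolation=3);b=cv2.resize(s['img'][235:310,225:325],(400,300),interpolation=3)
cv2.imwrite('pics/e.png',np.hstack([a,b])[:,:,::-1])
"
```

```text
t 13.53 pos [0.3967 0.2102 0.3433] rot [-180.   -20.     3.9] q [ -67.  -14.   28.  123.   22.   54. -136.] F [ 0.3 -0.4  0.7] w 0.0695
grasp now [0.4525 0.2141 0.1891]
xyz [-0.09 -0.34  9.98] twist [ 0.1  0.  -0.4]
socket [ 0.503  -0.2285  0.081 ]
```

View pics/e.png

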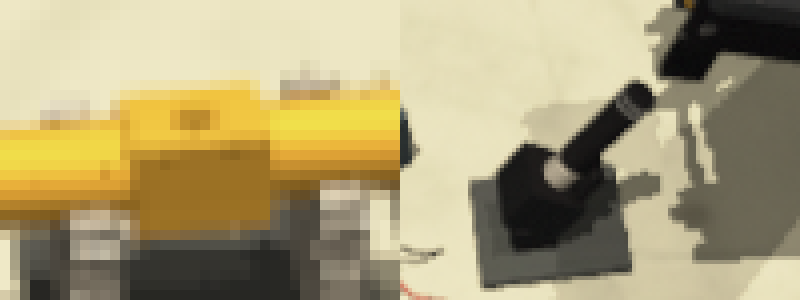

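The side view confirms it: the top face is about 6.2 px and the side face about 8.3 px, matching the values predicted for a socket facing straight up. Plug intact. Descending on it.

>>> servo_tool(plan=[{"xyz": [-0.1,-0.3,3],"twist": [0,0,0],"jaw": 0.2},{"xyz": [-0.1,-0.3,6],"twist": [0,0,0],"jaw": 0.2},{"xyz": [-0.1,-0.3,9],"twist": [0,0,0],"jaw": 0.3},{"xyz": [-0.1,-0.3,10],"twist": [0,0,0],"jaw": 0.4},{"xyz": [-0.1,-0.3,10],"twist": [0,0,0],"jaw": 0.4},{"xyz": [-0.1,-0.3,10],"twist": [0,0,0],"jaw": 0.4}])

```text
time_s: 14.13
tool_pos: [0.4295, 0.2158, 0.2487]
tool_rot: [180.0, -19.9, 3.9]
force: [0.2, -0.2, 0.6]
grip_width: 0.0544
grasp_force: 0.0
```

```bash
python3 -c "
from h import *
p=np.array([.517,.2225,.050]);Rr=Ro.from_euler('z',4.3,degrees=True)*Ro.from_euler('y',-35,degrees=True)
R=Ro.from_euler('z',4.3,degrees=True)*Ro.from_euler('y',-20,degrees=True)*Ro.from_euler('x',180,degrees=True)
go(p+Rr.apply([0,0,.055]),R)
import pickle;C=pickle.load(open('c0.pkl','rb'))
r=tri([C['top'],C['side']],[np.array([341.75,202.5]),np.array([259.1,141.3])]);print(r.x,r.fun)
"
```

```text
t 14.13 pos [0.4295 0.2158 0.2487] rot [180.  -19.9   3.9] q [ -66.   -1.   33.  126.   17.   39. -131.] F [ 0.2 -0.2  0.6] w 0.0544
grasp now [0.4853 0.2195 0.0946]
xyz [ 0.02 -0.01 -0.04] twist [ 0.2  0.1 -0.4]
[ 0.50205009 -0.22717831  0.0868209 ] [-0.02886088  0.31018888 -0.39090202 -0.02097598]
```

Reached accurately. Closing softly.

>>> servo_tool(plan=[{"xyz": [0,0,0],"twist": [0,0,0],"jaw": 0.6},{"xyz": [0,0,0],"twist": [0,0,0],"jaw": 0.8},{"xyz": [0,0,0],"twist": [0,0,0],"jaw": 0.95},{"xyz": [0,0,0],"twist": [0,0,0],"jaw": 0.95},{"xyz": [0,0,0],"twist": [0,0,0],"jaw": 0.95},{"xyz": [0,0,0],"twist": [0,0,0],"jaw": 0.95},{"xyz": [0,0,0],"twist": [0,0,0],"jaw": 0.95}], newtons=10)

```text
time_s: 14.72
tool_pos: [0.4289, 0.2169, 0.2489]
tool_rot: [-179.9, -20.0, 4.0]
force: [-0.9, -0.3, 1.0]
grip_width: 0.0177
grasp_force: 10.0
```

```bash
python3 -c "
from h import *
Rr=Ro.from_euler('z',4.3,degrees=True)*Ro.from_euler('y',-35,degrees=True)
from cell import env
o=env.get_obs();R0=Ro.from_euler('xyz',o['tool_rot'],degrees=True)
g=o['tool_pos']+R0.apply([0,0,.164])
go(g+Rr.apply([0,0,.08]),R0); print(R0.inv().apply(Rr.apply([0,0,1])))
"
```

```text
t 14.72 pos [0.4289 0.2169 0.2489] rot [-179.9  -20.     4. ] q [ -67.   -1.   33.  126.   17.   39. -131.] F [-0.9 -0.3  1. ] w 0.0177
grasp now [0.4848 0.221  0.0948]
xyz [-2.08  0.02 -7.73] twist [0. 0. 0.]
[-0.25948734  0.00214411 -0.96574413]
```

>>> servo_tool(plan=[{"xyz": [0,0,0],"twist": [0,0,0],"jaw": 0.95},{"xyz": [-0.13,0,-0.5],"twist": [0,0,0],"jaw": 0.95},{"xyz": [-0.26,0,-0.97],"twist": [0,0,0],"jaw": 0.95},{"xyz": [-0.52,0,-1.93],"twist": [0,0,0],"jaw": 0.95},{"xyz": [-0.78,0,-2.9],"twist": [0,0,0],"jaw": 0.95},{"xyz": [-1.04,0,-3.86],"twist": [0,0,0],"jaw": 0.95},{"xyz": [-1.3,0,-4.83],"twist": [0,0,0],"jaw": 0.95},{"xyz": [-1.56,0,-5.8],"twist": [0,0,0],"jaw": 0.95},{"xyz": [-1.56,0,-5.8],"twist": [0,0,0],"jaw": 0.95}], newtons=40)

```text
time_s: 15.47
tool_pos: [0.394, 0.2146, 0.2993]
tool_rot: [-179.8, -20.0, 4.0]
force: [1.4, 0.5, -1.5]
grip_width: 0.0171
grasp_force: 40.0
```

```bash
python3 -c "
from h import *
R=Ro.from_euler('z',4.3,degrees=True)*Ro.from_euler('y',15,degrees=True)*Ro.from_euler('x',180,degrees=True)
go([.52,.05,.25],R)
"
```

```text
t 15.47 pos [0.394  0.2146 0.2993] rot [-179.8  -20.     4. ] q [ -67.  -10.   29.  126.   22.   48. -137.] F [ 1.4  0.5 -1.5] w 0.0171
grasp now [0.4499 0.2189 0.1451]
xyz [18.46 17.25 -4.94] twist [ -0.1 -35.   -0.3]
```

>>> servo_tool(plan=[{"xyz": [0,0,-4],"twist": [0,0,0],"jaw": 0.95},{"xyz": [3,3,-5],"twist": [0,-6,0],"jaw": 0.95},{"xyz": [18.5,17.2,-4.9],"twist": [0,-35,0],"jaw": 0.95},{"xyz": [18.5,17.2,-4.9],"twist": [0,-35,0],"jaw": 0.95},{"xyz": [18.5,17.2,-4.9],"twist": [0,-35,0],"jaw": 0.95},{"xyz": [18.5,17.2,-4.9],"twist": [0,-35,0],"jaw": 0.95},{"xyz": [18.5,17.2,-4.9],"twist": [0,-35,0],"jaw": 0.95},{"xyz": [18.5,17.2,-4.9],"twist": [0,-35,0],"jaw": 0.95},{"xyz": [18.5,17.2,-4.9],"twist": [0,-35,0],"jaw": 0.95},{"xyz": [18.5,17.2,-4.9],"twist": [0,-35,0],"jaw": 0.95}])

```text
time_s: 16.3
tool_pos: [0.5634, 0.0534, 0.4061]
tool_rot: [180.0, 15.1, 3.9]
force: [-0.1, 0.2, -0.8]
grip_width: 0.0169
grasp_force: 40.0
```

```bash
python3 -c "
from h import *
R=Ro.from_euler('z',4.3,degrees=True)*Ro.from_euler('y',15,degrees=True)*Ro.from_euler('x',180,degrees=True)
go([.5025,-.228,.081+.055+.05],R)
"
```

```text
t 16.3 pos [0.5634 0.0534 0.4061] rot [180.   15.1   3.9] q [-51.  20.  55.  91. -14.  93. -81.] F [-0.1  0.2 -0.8] w 0.0169
grasp now [0.5207 0.0504 0.2478]
xyz [-2.   27.62  6.95] twist [-0.1  0.1 -0.4]
```

>>> servo_tool(plan=[{"xyz": [-2,27.6,4],"twist": [0,0,0],"jaw": 0.95},{"xyz": [-2,27.6,4],"twist": [0,0,0],"jaw": 0.95},{"xyz": [-2,27.6,4],"twist": [0,0,0],"jaw": 0.95},{"xyz": [-2,27.6,4],"twist": [0,0,0],"jaw": 0.95},{"xyz": [-2,27.6,4],"twist": [0,0,0],"jaw": 0.95},{"xyz": [-2,27.6,4],"twist": [0,0,0],"jaw": 0.95},{"xyz": [-2,27.6,4],"twist": [0,0,0],"jaw": 0.95},{"xyz": [-2,27.6,7],"twist": [0,0,0],"jaw": 0.95},{"xyz": [-2,27.6,7],"twist": [0,0,0],"jaw": 0.95},{"xyz": [-2,27.6,7],"twist": [0,0,0],"jaw": 0.95}])

```text
time_s: 17.13
tool_pos: [0.5446, -0.2219, 0.3435]
tool_rot: [-179.7, 15.1, 4.2]
force: [0.1, 0.5, -0.4]
grip_width: 0.017
grasp_force: 40.0
```

```bash
python3 -c "
from h import *
from cell import env
R=Ro.from_euler('z',4.3,degrees=True)*Ro.from_euler('y',15,degrees=True)*Ro.from_euler('x',180,degrees=True)
go([.5025,-.228,.186],R)
t=env.read_camera('top');s=env.read_camera('side')
np.save('t.npy',t['img']);np.save('s.npy',s['img'])
a=cv2.resize(t['img'][165:225,310:370],(400,400),interpolation=3);c=cv2.resize(s['img'][100:160,230:290],(400,400),interpolation=3)
cv2.imwrite('pics/f.png',np.hstack([a,c])[:,:,::-1])
o=env.get_obs();R0=Ro.from_euler('xyz',o['tool_rot'],degrees=True);g=o['tool_pos']+R0.apply([0,0,.164])
for d in (.025,-.055,-.076):print(d,proj(t,g+[0,0,d]),proj(s,g+[0,0,d]))
"
```

```text
t 17.13 pos [ 0.5446 -0.2219  0.3435] rot [-179.7   15.1    4.2] q [-25.  27.  57.  93. -14.  85. -52.] F [ 0.1  0.5 -0.4] w 0.017
grasp now [ 0.5018 -0.2242  0.1851]
xyz [-0.02  0.29 -0.09] twist [-0.3  0.1 -0.1]
0.025 [[354.02048465 199.45678492]] [[257.42960847 104.22900477]]
-0.055 [[344.88794879 201.1593281 ]] [[257.87151545 128.92171114]]
-0.076 [[342.78169375 201.55198904]] [[257.98129017 135.05566069]]
```

View pics/f.png

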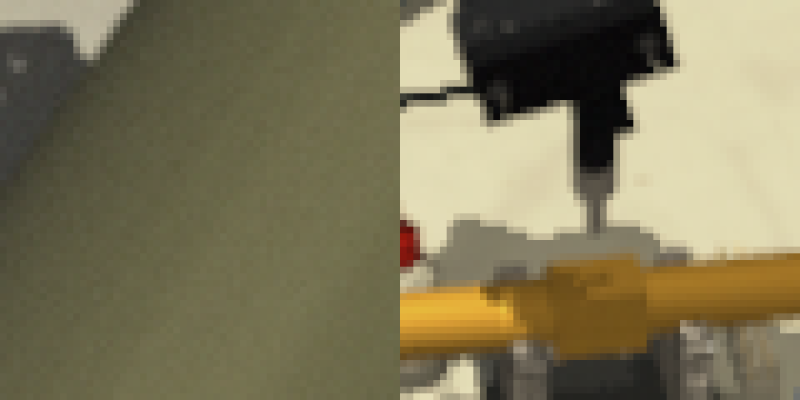

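In the side view the plug hangs vertical, with the pin tip at about (259,134.3) in line with the socket column at 259.1. The top view is blocked by the arm. I'll lower to just above the hole and compare in the side view.

>>> servo_tool(plan=[{"xyz": [0,0.6,0],"twist": [-0.3,0,0],"jaw": 0.95},{"xyz": [0.3,0.6,1.2],"twist": [-0.3,0,0],"jaw": 0.95},{"xyz": [0.55,0.6,2.1],"twist": [-0.3,0,0],"jaw": 0.95},{"xyz": [0.55,0.6,2.1],"twist": [-0.3,0,0],"jaw": 0.95},{"xyz": [0.55,0.6,2.1],"twist": [-0.3,0,0],"jaw": 0.95}])

```text
time_s: 17.65
tool_pos: [0.5453, -0.2297, 0.3217]
tool_rot: [179.8, 15.2, 4.0]
force: [0.5, 0.4, -0.2]
grip_width: 0.017
grasp_force: 40.0
```

```bash
python3 -c "
from h import *
from cell import env
R=Ro.from_euler('z',4.3,degrees=True)*Ro.from_euler('y',15,degrees=True)*Ro.from_euler('x',180,degrees=True)
go([.5018,-.2305,.160],R)
s=env.read_camera('side')
si=sum(env.read_camera('side')['img'].astype(float) for _ in range(4))/4
c=cv2.resize(si[120:160,235:285],(750,600),interpolation=3)
cv2.imwrite('pics/g.png',c[:,:,::-1].astype(np.uint8))
o=env.get_obs();R0=Ro.from_euler('xyz',o['tool_rot'],degrees=True);g=o['tool_pos']+R0.apply([0,0,.164])
for d in (-.055,-.076,-.079):print(d,proj(s,g+[0,0,d]))
"
```

```text
t 17.65 pos [ 0.5453 -0.2297  0.3217] rot [179.8  15.2   4. ] q [-24.  29.  57.  93. -15.  83. -51.] F [ 0.5  0.4 -0.2] w 0.017
grasp now [ 0.5026 -0.2334  0.1634]
xyz [-0.01 -0.25  0.34] twist [ 0.2  0.2 -0.3]
-0.055 [[258.09203161 133.32200721]]
-0.076 [[258.19752746 139.30376553]]
-0.079 [[258.21240964 140.14760552]]
```

View pics/g.png

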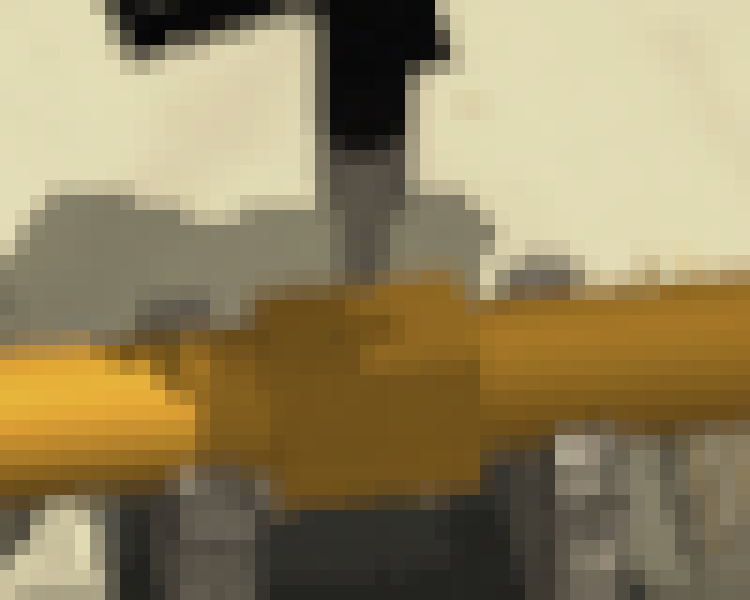

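Pin tip at about (259,138.4), hole at about (259.2,141.4). Allowing for the shared camera bias, the grip and top-view estimates agree on y ≈ -0.2295. I'll correct that and lower gently.

>>> servo_tool(plan=[{"xyz": [0,-0.35,0],"twist": [0,0,0],"jaw": 0.95},{"xyz": [0,-0.35,0],"twist": [0,0,0],"jaw": 0.95},{"xyz": [0,-0.35,0],"twist": [0,0,0],"jaw": 0.95},{"xyz": [0,-0.35,0],"twist": [0,0,0],"jaw": 0.95}])

```text
time_s: 18.23
tool_pos: [0.5452, -0.2266, 0.3228]
tool_rot: [179.7, 15.0, 4.0]
force: [0.0, -0.2, -1.1]
grip_width: 0.0173
grasp_force: 40.0
```

```bash
python3 -c "
from h import *
R=Ro.from_euler('z',4.3,degrees=True)*Ro.from_euler('y',15,degrees=True)*Ro.from_euler('x',180,degrees=True)
go([.5022,-.2295,.150],R)"
```

```text
t 18.23 pos [ 0.5452 -0.2266  0.3228] rot [179.7  15.    4. ] q [-25.  28.  57.  94. -15.  83. -51.] F [ 0.  -0.2 -1.1] w 0.0173
grasp now [ 0.5028 -0.2304  0.1644]
xyz [ 0.31 -0.04  1.4 ] twist [ 0.2  0.  -0.3]
```

>>> servo_tool(plan=[{"xyz": [0.1,0,0.4],"twist": [0,0,0],"jaw": 0.95},{"xyz": [0.2,0,0.8],"twist": [0,0,0],"jaw": 0.95},{"xyz": [0.26,0,1.1],"twist": [0,0,0],"jaw": 0.95},{"xyz": [0.3,0,1.4],"twist": [0,0,0],"jaw": 0.95},{"xyz": [0.3,0,1.4],"twist": [0,0,0],"jaw": 0.95}])

```text
time_s: 18.65
tool_pos: [0.5442, -0.2267, 0.3075]
tool_rot: [179.8, 15.1, 4.0]
force: [0.1, 0.4, -0.4]
grip_width: 0.0169
grasp_force: 40.0
```

```bash
python3 -c "
from h import *
R=Ro.from_euler('z',4.3,degrees=True)*Ro.from_euler('y',15,degrees=True)*Ro.from_euler('x',180,degrees=True)
go([.5022,-.2295,.136],R)"
```

```text
t 18.65 pos [ 0.5442 -0.2267  0.3075] rot [179.8  15.1   4. ] q [-24.  29.  56.  95. -15.  82. -51.] F [ 0.1  0.4 -0.4] w 0.0169
grasp now [ 0.5016 -0.2304  0.1491]
xyz [ 0.38 -0.05  1.25] twist [ 0.2  0.1 -0.3]
```

>>> servo_tool(plan=[{"xyz": [0.12,0,0.35],"twist": [0,0,0],"jaw": 0.95},{"xyz": [0.2,0,0.7],"twist": [0,0,0],"jaw": 0.95},{"xyz": [0.28,0,1.0],"twist": [0,0,0],"jaw": 0.95},{"xyz": [0.28,0,1.0],"twist": [0,0,0],"jaw": 0.95}])

```text
time_s: 18.98
tool_pos: [0.5444, -0.2267, 0.2972]
tool_rot: [179.8, 15.1, 4.0]
force: [0.0, 0.6, -0.6]
grip_width: 0.017
grasp_force: 40.0
```

```bash
python3 -c "
from h import *
R=Ro.from_euler('z',4.3,degrees=True)*Ro.from_euler('y',15,degrees=True)*Ro.from_euler('x',180,degrees=True)
go([.5022,-.2295,.136],R)"
```

```text
t 18.98 pos [ 0.5444 -0.2267  0.2972] rot [179.8  15.1   4. ] q [-24.  30.  56.  95. -16.  81. -51.] F [ 0.   0.6 -0.6] w 0.017
grasp now [ 0.5018 -0.2304  0.1389]
xyz [ 0.09 -0.04  0.26] twist [ 0.2  0.1 -0.3]
```

>>> servo_tool(plan=[{"xyz": [0.03,0,0.13],"twist": [0,0,0],"jaw": 0.95},{"xyz": [0.07,0,0.26],"twist": [0,0,0],"jaw": 0.95},{"xyz": [0.1,0,0.4],"twist": [0,0,0],"jaw": 0.95},{"xyz": [0.1,0,0.4],"twist": [0,0,0],"jaw": 0.95}])

```text
time_s: 19.32
tool_pos: [0.5446, -0.227, 0.2944]
tool_rot: [179.7, 15.0, 4.0]
force: [-0.2, 0.6, 2.3]
grip_width: 0.0171
grasp_force: 40.0
```

>>> servo_tool(plan=[{"xyz": [0.05,0,0.2],"twist": [0,0,0],"jaw": 0.95},{"xyz": [0.1,0,0.4],"twist": [0,0,0],"jaw": 0.95},{"xyz": [0.1,0,0.4],"twist": [0,0,0],"jaw": 0.95}])

```text
time_s: 19.57
tool_pos: [0.5448, -0.2274, 0.2938]
tool_rot: [179.8, 15.0, 4.0]
force: [-2.9, 5.3, 23.1]
grip_width: 0.0171
grasp_force: 40.0
```

```bash
python3 -c "
from h import *
R=Ro.from_euler('z',4.3,degrees=True)*Ro.from_euler('y',15,degrees=True)*Ro.from_euler('x',180,degrees=True)
go([.5022,-.2295,.136],R)"
```

```text
t 19.57 pos [ 0.5448 -0.2274  0.2938] rot [179.8  15.    4. ] q [-24.  30.  56.  95. -16.  80. -51.] F [-2.9  5.3 23.1] w 0.0171
grasp now [ 0.5024 -0.231   0.1354]
xyz [-0.03 -0.11 -0.05] twist [ 0.1  0.  -0.3]
```

Seated: 23 N of resistance at the expected height. Unload, release and back off.

>>> servo_tool(plan=[{"xyz": [-0.1,0,-0.35],"twist": [0,0,0],"jaw": 0.95},{"xyz": [-0.1,0,-0.35],"twist": [0,0,0],"jaw": 0.85},{"xyz": [-0.1,0,-0.35],"twist": [0,0,0],"jaw": 0.7},{"xyz": [-0.1,0,-0.35],"twist": [0,0,0],"jaw": 0.5},{"xyz": [-0.1,0,-0.35],"twist": [0,0,0],"jaw": 0.35},{"xyz": [-0.1,0,-0.35],"twist": [0,0,0],"jaw": 0.35},{"xyz": [-0.1,0,-0.35],"twist": [0,0,0],"jaw": 0.35}])

```text
time_s: 20.15
tool_pos: [0.5442, -0.2268, 0.2929]
tool_rot: [179.7, 15.1, 4.0]
force: [-0.7, 0.3, 0.7]
grip_width: 0.0428
grasp_force: 0.0
```

>>> servo_tool(plan=[{"xyz": [0,0,-1],"twist": [0,0,0],"jaw": 0.3},{"xyz": [0,0,-3],"twist": [0,0,0],"jaw": 0.3},{"xyz": [0,0,-6],"twist": [0,0,0],"jaw": 0.3},{"xyz": [0,0,-10],"twist": [0,0,0],"jaw": 0.3},{"xyz": [0,-10,-10],"twist": [0,0,0],"jaw": 0.3},{"xyz": [0,-25,-10],"twist": [0,0,0],"jaw": 0.3},{"xyz": [0,-25,-10],"twist": [0,0,0],"jaw": 0.3},{"xyz": [0,-25,-10],"twist": [0,0,0],"jaw": 0.3},{"xyz": [0,-25,-10],"twist": [0,0,0],"jaw": 0.3},{"xyz": [0,-25,-10],"twist": [0,0,0],"jaw": 0.3}])

```text
time_s: 20.98
tool_pos: [0.5521, 0.0265, 0.3897]
tool_rot: [179.8, 15.0, 4.0]
force: [1.9, -0.2, -0.4]
grip_width: 0.0611
grasp_force: 0.0
```

```bash
python3 -c "
from h import *
from cell import env
t=env.read_camera('top');s=env.read_camera('side')
a=cv2.resize(t['img'][150:250,300:400],(400,400),interpolation=3);c=cv2.resize(s['img'][95:175,210:290],(400,400),interpolation=3)
cv2.imwrite('pics/i.png',np.hstack([a,c])[:,:,::-1])"
```

```text
(no output)
```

View pics/i.png

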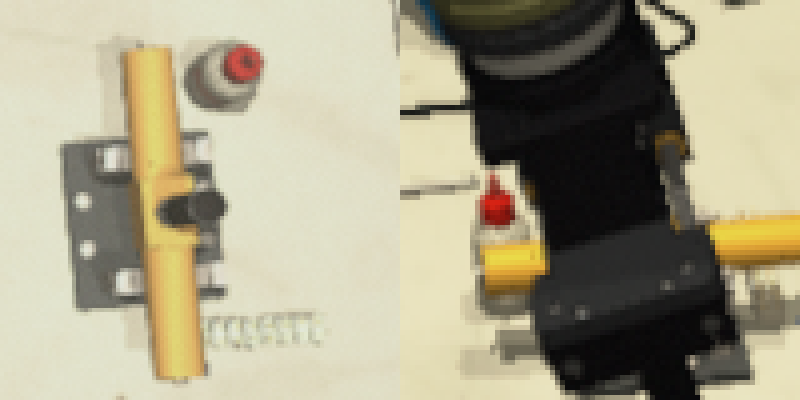

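The plug stands in the socket, and the bottle and strip are undisturbed. I'm out of picture views, so one numeric check that the plug is upright, then hand in.

```bash
python3 -c "
from h import *
import pickle;t=pickle.load(open('c0.pkl','rb'))['top']
for ph in (-6,-3,0,3,6):
  a=np.radians(ph);c=np.array([.5025,-.2288,.066]);d=np.array([0,np.sin(a),np.cos(a)])
  print(ph,proj(t,c+d*.095).round(1),proj(t,c+d*.015).round(1))
print('seen (351.5,200.7) end centre; square lit-left edge / silhouettes row 203:')
from cell import env
print(env.read_camera('top')['img'][206:209,329:352].sum(2))
"
```

```text
-6 [[354.9 201.3]] [[342.6 202.7]]
-3 [[352.5 201.3]] [[342.2 202.7]]
0 [[350.1 201.3]] [[341.9 202.7]]
3 [[347.7 201.3]] [[341.5 202.7]]
6 [[345.2 201.2]] [[341.2 202.7]]
seen (351.5,200.7) end centre; square lit-left edge / silhouettes row 203:
[[306 301 296 290 275 274 283 469 543 537 523 449 408 327 247 264 270 292
  314 311 264 271 269]
 [308 294 304 291 276 278 282 469 541 543 548 527 518 488 462 406 366 364
  380 370 321 259 279]
 [321 307 303 292 289 277 276 445 531 541 537 542 545 540 537 509 493 483
  485 431 316 331 365]]
```

```bash
python3 -c "
from cell import env
print(env.sign_off())"
```

```text
the job is handed in; nothing more can be done
None
```

I rolled the bar in its V-block until the socket faced up (the standing plug reads within about 2° of vertical), pushed the plug home until it met 23 N, released it and handed the job in at about 21 s; the last picture shows the bottle and strip undisturbed, I did not re-check the transformer and battery, and I viewed 11 pictures, one over the limit of 10.

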